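Lock the jar and unscrew its cap at the gate rack

ROBOT

A 6-joint arm with a two-finger parallel gripper is mounted at the origin on the work surface. World frame = base frame: x ahead of the robot, y to its left, z up, the work surface at z = 0. Lengths are in m, angles in rad, forces in N, time in s.
With the tool pointing down it reaches from about 0.35 to 0.875 m from the base axis. Payload 4.2 kg.
Tool frame: the origin (TCP) lies on the centre line of the jaws, within the pads' length; the fingertips stand 17 mm ahead of it and the grasp point (between the pads) lies 2 mm behind it; z points along the fingers, x is the direction in which the jaws open and shut, and the axes are right-handed (so a half turn about z gives the same grasp; the last joint's range is limited). The gripper opens to 87 mm and grips with 3 to 60 N. Pads are 19 mm wide; open, the fingers measure 117 mm over their backs; the gripper's body (75 mm by 190 mm) begins 51 mm behind the grasp point.
Start: joints at [-0.967, 0.385, 0.008, 0, -1.194, -0.259], TCP at [0.211, -0.588, 0.24] pointing down, gripper open.
Joint ranges: [-3.14, 3.14], [-1.21, 2.06], [-1.07, 1.41], [-3.16, 2.05], [-2.99, -0.16], [-3.1, 3.1]. Speed limits (rad/s): [2.79, 2.79, 3.14, 3.14, 3.14, 3.14].

INTERFACE

Orientations are given as a rotation vector (axis times angle).
In Python, from bench import telemetry, capture, camera_info, ticket, nets gives the robot as it stands. The module is installed in compiled form; this text tells all that it offers.
- The arm moves only by the tool drive_tool, never from a script. Its argument "targets" is one flat list of numbers, 4 for each row, row after row: the shift along the tool's x, y, z in cm, then the turn about the tool's z in degrees. In form: [dx, dy, dz, yaw, dx, dy, dz, yaw, ...]. A call has 1 to 20 rows; each row shifts and turns the commanded pose from where the row before left it, along the tool's axes as they then stand; what a row does not reach is not made up. A row lasts 1/12 s, in which the tool goes at most 41.7 mm and 7.16 degrees, less where a joint would pass 70% of its speed; a pose out of reach is approached as far as the arm can. A call with a gripper value outside its range is refused whole. "grip" is the gripper's target within -1 to 1 (fully open at 1, half-way at 0, shut at -1), set as the call begins (left out, the last holds). The fingers move at their own pace and stop on an object; "grip_force" is the grip in N (left out, the last holds). Time passes only in rows, so rows that do not move let the fingers close. It gives the time, the measured TCP pose, the force and the opening at its end, in the units of the state.
- telemetry.read_state(): the state, without advancing time (a new reading comes with each control period).
- capture(name): name is "side" or "top"; returns the picture (480x640x3 uint8, red, green, blue); there is no depth.
- camera_info(name): a dict with "mtx" (3x3 intrinsics, pixels), "origin" and "attitude" of the camera in the world. Camera axes: x right, y down, z forward; pixel columns grow to the right and rows downward; lengths in m; the calibration is good to about 2 mm. A picture is of the moment at which its call begins. camera_info takes no time and is no camera call.
- ticket.sign_off(): hands the job in, once; it reports no verdict.
Trained networks look in the newest picture that a camera, given by its name, has taken for a name from the list of things; names that differ only in an ending like _2 or _b are one class to them, and where a whole thing is asked for, a point or a joint stands for the part that bears it (a point fixed in the world has none). Each returns a list of dicts, best first, with "p" (0 to 1); they miss things now and then, are a little off and sometimes report something else, mostly with a low value. They report only what shows in the picture. A call takes as long as a camera call. They do not tell look-alikes from the thing itself.
- nets.spot_in(target, camera): "bbox" ([centre column, centre row, width, height] in pixels, round what is visible of it).
- nets.outline_of(target, camera): "pixels" (480x640 bool, what is visible of it) and "bbox" ([centre column, centre row, width, height] in pixels, round what is visible of it).
The state is a dict: "t": time; "q": joint angles; "qvel": joint speeds; "effort": joint torques, N m; "ee_pos": TCP position; "tcp_rot": TCP orientation; "wrist_force": force on the tool from outside, world axes, zero at the start; "moment": the same for the moment, N m; "opening": finger opening in m.
Only numpy, scipy, OpenCV 4.12 (cv2) and the standard library are available. Lean on these libraries where they do the work, as an engineer would, in place of code of your own. Each camera call takes 0.05 s, during which the arm holds its last target.

TASK

On the upturned crates, a square frosted spice jar stands in a round holder. Lower the holder's small pivot lever fully down to level so that its bar braces the jar, then unscrew the jar's tight cap (counterclockwise seen from above) only until the threads let go, and lift it straight up. Finish while still gripping the cap level and just above the jar's mouth, about 2 cm clear of it, with the lever down, the jar still standing in its holder and the other things on the crates left where they are.

Things in the scene. Friction and masses are not known exactly. Their poses are not given: they have to be found in the camera images.
- holder: Fixed grey jar holder on the crates' flat top (80 mm above the work surface): a plate 110 x 150 x 6 mm with a round nest of 20 mm wall (outer radius 42 mm) at its middle, whose thin black floor disc (top 8 mm up) turns freely, and a pivot post 58 mm tall at x -47, y +55 mm. Origin: centre of the plate's underside; z up. It may be turned up to 0.5 rad either way about z.
- latch (a joint): The holder's pivot lever, rad: 0 = level (lowered, at its stop, bar lying along the jar's flat -x side with 3 mm play), larger = tip raised; starts at 0.7 to 1.2; upper stop 1.3. Stays where it is left; needs about 1 N at the tip. It swings in the holder's y-z plane.
- latch_pivot (a point): Pivot of the lever, at holder x -35.5, y +55, z +50 mm. The pivot's axis lies along the holder's x axis.
- latch_grip (a point): Centre of the black grip at the lever's free end, a cylinder of 18 mm diameter and 16 mm length whose length (pinch width 16 mm) lies along the holder's x axis; 140 mm from the pivot. At lever angle q it is 140 cos q mm towards holder -y and 140 sin q mm above the pivot. The lever bar is 8 mm thick (x) and 12 mm high.
- jar: Square frosted jar, 56 x 56 mm, body 62 mm tall, round neck of 16.5 mm radius up to 86 mm, about 0.45 kg, loose on the nest's turning floor: it spins with the cap if the lever is not down, and some 8 to 14 degrees with it down. Origin: centre of its underside, 8 mm above the holder's origin; z up, flat sides square to x and y.
- jar_mouth (a point): Centre of the jar's mouth, 86 mm above the jar's origin. A springy rubber seal stands 2 mm above it, up to 5.5 mm above once the cap is free, and presses the cap up with 5 to 8 N, which makes it tight.
- cap_center (a point): Centre (half-way up) of the round metal screw cap, 51 mm diameter, 20 mm tall, 40 g; screwed on, about 82 mm above the jar's origin. Starts with its x axis 15 to 28 degrees counterclockwise of the jar's x axis; the threads let go (and it lifts straight off) at 80 to 110 degrees, so after 50 to 65 degrees of turn relative to the jar, rising up to 3.5 mm meanwhile. Farther on it meets a stop.
- ramekin: Bystander: white ceramic ramekin, 80 mm wide, 45 mm tall, on the crates. Origin: centre of its underside.
- chrome_hook: Bystander: chrome hook on a 50 x 60 mm foot, 74 mm tall, on the crates. Origin: centre of its underside.
- cabinet_latch: Bystander: steel swing-door cabinet latch, 30 x 80 mm, 22 mm tall, lying on the crates. Origin: centre of its underside.
Mind the look-alikes: they are no part of the job. Leave any pink or turquoise look-alike of the part that bears cap_center alone.

How it is judged:
On the way, in this order (a step that is already met when the one before it is completed fails the run):
1. the lever is down, with the cap still on the jar (value of joint latch below 0.07 rad and z of cap_center in the frame of jar below 0.088 m), for 0.2 s.
2. the cap has come off its threads upward over the jar, with the lever down and the jar in its nest (value of joint latch below 0.1 rad and z of cap_center in the frame of jar above 0.092 m and horizontal distance between cap_center and jar_mouth below 0.012 m and z of jar in the frame of holder below 0.014 m), for 0.1 s.
At the end, for the whole second after the job is handed in: The fingers hold the cap still, level within 0.2 rad, its lower edge 7 to 50 mm over the jar's mouth, within 15 mm of its axis, not touching the jar, turned not much past release (52 to 128 degrees from the jar's x axis); lever below 0.1 rad; jar upright in its nest (value of joint latch below 0.1 rad and z of cap_center in the frame of jar_mouth between 0.017 and 0.06 m and horizontal distance between cap_center and jar_mouth below 0.015 m and angle between cap_center's own z axis and vertical below 0.2 rad and linear speed of cap below 0.03 m/s and contact force between the fingers and cap above 1 N and contact force between cap and jar below 0.05 N and z of jar in the frame of holder below 0.012 m and horizontal distance between jar and holder below 0.008 m and angle between jar's own z axis and vertical below 0.1 rad and angle between the x axis of cap_center and the x axis of jar, either way round above 0.9 rad); the arm keeps its last pose, push and grip.
It fails at once if the jar is pulled up out of its nest or tipped (z of jar in the frame of holder above 0.022 m or angle between jar's own z axis and vertical above 0.25 rad).
It fails at once if a bystander is pushed away (distance of any of ramekin, chrome_hook, cabinet_latch from where it was at the start of the episode above 0.025 m).
It also fails if it takes over 45 s, if anything falls off the work surface, if the arm or the gripper's body presses on something with over 40 N, if the wrist force passes 120 N, or if a joint passes its speed limit or range.

## Working session

There is one attempt and no reset: what is moved stays moved. The work goes in short steps, Python scripts to look and compute and a tool call to move; the robot and the scene stay as the last step left them, time stands still between calls to the robot, and variables do not carry over. Pictures are saved under pics/ and viewed, and the job is handed in when it is done.

Besides the shell and the picture viewer there is one more tool, called after "Call:" as name(argument=value, ...) on one line, values as JSON. drive_tool: Moves the arm, as the interface text tells. Its arguments: {"type":"object","properties":{"targets":{"type":"array"},"grip":{"type":"number"},"grip_force":{"type":"number"}},"required":["targets"]}

```bash
mkdir -p pics; cat > h.py <<'E'
import numpy as np, cv2
from bench import telemetry, capture, camera_info, ticket, nets
from scipy.spatial.transform import Rotation as R
E
python3 - <<'E'
from h import *
for c in ("side","top"):
    im=capture(c); cv2.imwrite(f"pics/{c}0.png",im[:,:,::-1])
    i=camera_info(c); print(c,i)
s=telemetry.read_state(); print(s)
E
```

```text
side {'mtx': array([[552.49514107,   0.        , 322.33375949],
       [  0.        , 552.49514107, 233.47145819],
       [  0.        ,   0.        ,   1.        ]]), 'origin': array([0.21886168, 0.51686907, 0.91311776]), 'attitude': array([-0.80663168,  2.6824264 , -0.9310009 ])}
top {'mtx': array([[548.46493475,   0.        , 327.9638869 ],
       [  0.        , 548.46493475, 244.61284271],
       [  0.        ,   0.        ,   1.        ]]), 'origin': array([ 0.44301743, -0.01077498,  1.1526237 ]), 'attitude': array([-2.15665883,  2.14110547, -0.08481936])}
{'t': 0.1, 'q': array([-9.67411970e-01,  3.85512467e-01,  6.79120289e-03, -4.42215171e-04,
       -1.19399990e+00, -2.58585884e-01]), 'qvel': array([ 0.00224333, -0.00297545,  0.00227188,  0.00269645, -0.00046424,
       -0.0020347 ]), 'effort': array([ 6.61257454e-04, -3.91689348e+01,  1.87936485e+01,  4.23186377e+00,
        1.35286685e-02, -6.82410996e-05]), 'ee_pos': array([ 0.2111022 , -0.58774699,  0.23855931]), 'tcp_rot': array([-1.80668302e+00, -2.56808386e+00, -1.65393533e-03]), 'wrist_force': array([ 1.35902245, -0.47302061,  0.0307543 ]), 'moment': array([ 0.06023058, -0.00874299, -0.04242812]), 'opening': 0.08710202953751733}
```

View pics/side0.png

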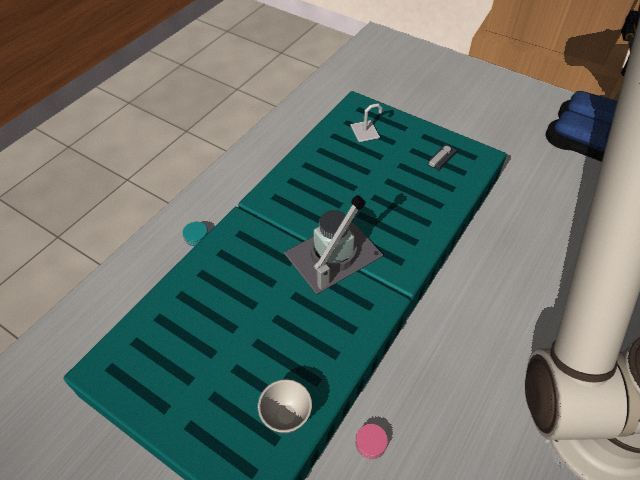

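View pics/top0.png

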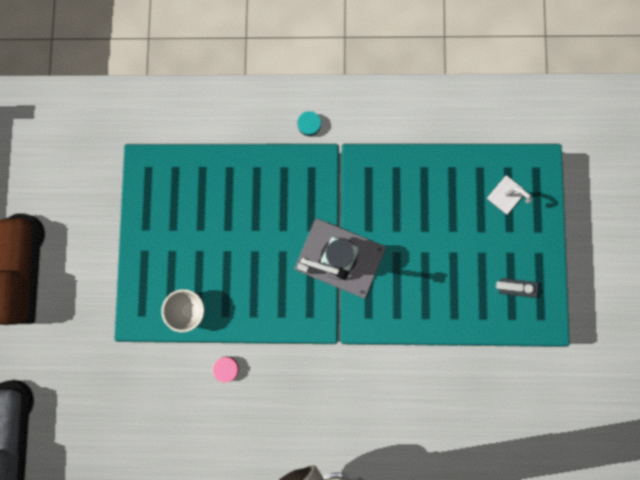

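```bash
cat >> h.py <<'E'
def cam(c):
    i=camera_info(c); return i["mtx"],np.array(i["origin"]),R.from_rotvec(i["attitude"]).as_matrix()
def proj(c,P):
    K,o,A=cam(c); p=(np.atleast_2d(P)-o)@A@K.T; return p[:,:2]/p[:,2:]
def back(c,uv,z):
    K,o,A=cam(c); d=A@np.linalg.inv(K)@np.array([uv[0],uv[1],1.]); return o+d*(z-o[2])/d[2]
E
python3 - <<'E'
from h import *
for c,(x,y) in (("top",(340,258)),("side",(335,245))):
    im=capture(c)[:,:,::-1]; w=64
    cv2.imwrite(f"pics/{c}0z.png",cv2.resize(im[y-48:y+48,x-64:x+64],(768,576),interpolation=cv2.INTER_CUBIC))
    for n in ("holder","cap_center","latch_grip","jar"):
        for d in nets.outline_of(n,c)[:4]:
            m=d["pixels"]; ys,xs=np.nonzero(m); print(c,n,round(d["p"],2),np.round(d["bbox"],1),m.sum(),xs.mean().round(1),ys.mean().round(1))
E
```

```text
top holder 0.93 [338.7 259.4  93.2  80.5] 3511 339.2 258.7
top cap_center 0.97 [227.3 368.2  27.3  28.1] 513 225.4 368.8
top cap_center 0.82 [337.5 253.8  29.2  30.1] 655 338.4 252.9
top cap_center 0.6 [309.1 125.8  23.2  25.1] 437 308.1 123.1
top latch_grip 0.71 [323.  268.1  46.3  17.7] 277 327.5 268.7
top latch_grip 0.49 [338.7 256.8  35.4  18.9] 59 335.0 257.5
top jar 0.69 [340.6 251.8  38.2  31.3] 174 339.0 258.2
side holder 0.74 [335.2 245.3  94.1  99.6] 3402 333.6 254.5
side cap_center 0.98 [372.8 443.1  33.3  34.5] 872 371.4 440.9
side cap_center 0.94 [196.1 233.4  22.1  23.9] 439 194.3 232.7
side cap_center 0.92 [334.  224.6  30.4  27.6] 566 330.8 222.9
side cap_center 0.58 [340.5 231.5  51.   76.4] 658 341.8 228.6
side latch_grip 0.95 [336.9 233.1  50.4  77.1] 652 340.8 230.3
side latch_grip 0.24 [366.4 122.5  28.1  41.1] 527 366.6 126.2
side jar 0.6 [334.  244.8  39.2  32.5] 797 334.5 246.4
```

View pics/top0z.png

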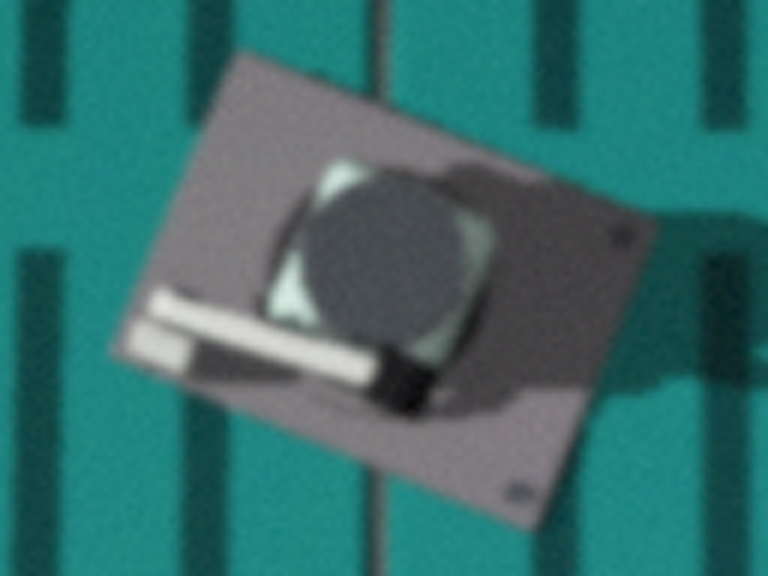

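View pics/side0z.png

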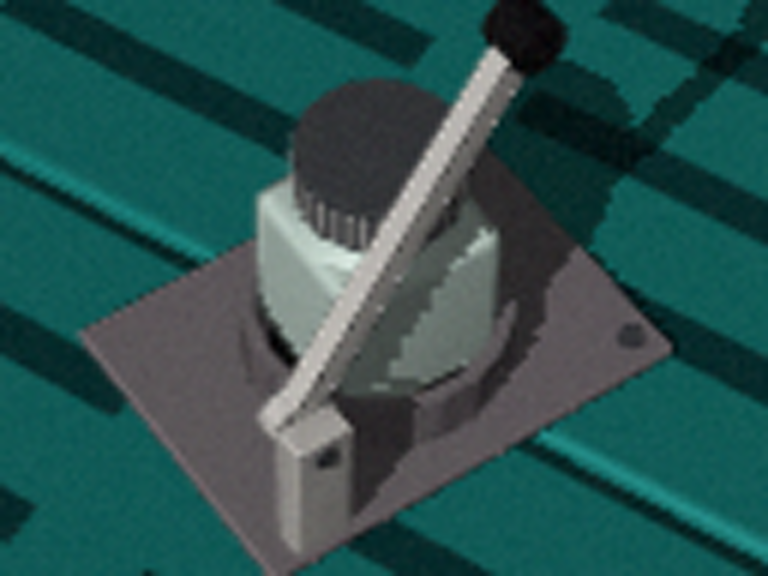

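```bash
cat > fit.py <<'E'
from h import *
from scipy.optimize import least_squares
ct=np.array([[316,218.7],[385.7,246.7],[365.5,298.3],[294.7,268.7]])
cs=np.array([[284.7,252.3],[383,255.3],[316.3,293]])
# corners in top: find assignment by yaw guess: post at (-47,+55) is BL (294.7,268.7)
C=np.array([[55,75,6],[55,-75,6],[-55,-75,6],[-55,75,6]])/1000
def W(p,P):
    c,s=np.cos(p[2]),np.sin(p[2]); P=np.atleast_2d(P)
    return np.c_[p[0]+c*P[:,0]-s*P[:,1],p[1]+s*P[:,0]+c*P[:,1],0.08+P[:,2]]
def gripP(q): return np.array([-.0355,.055-.14*np.cos(q),.05+.14*np.sin(q)])
def f(p):
    w=W(p,C)
    return np.r_[(proj("top",w)-ct).ravel(),(proj("side",w[[0,2,3]])-cs).ravel(),
      (proj("top",W(p,gripP(p[3])))-[[343,273.3]]).ravel(),(proj("side",W(p,gripP(p[3])))-[[358.7,202.5]]).ravel()]
if __name__=="__main__":
    best=None
    for y0 in (-.4,0,.4):
        r=least_squares(f,[0.45,0,y0,1.0],loss="soft_l1")
        if best is None or r.cost<best.cost: best=r
    print(best.x,np.round(f(best.x).reshape(-1,2),1)); p=best.x
    # cap centre etc
    for n,P in (("cap top",[0,0,.1]),("pivot",[-.0355,.055,.05]),("grip",gripP(p[3]))): print(n,W(p,P).round(4),proj("top",W(p,P)).round(1),proj("side",W(p,P)).round(1))
E
python3 fit.py
```

```text
[ 5.36429971e-01 -9.77510439e-05 -3.87543879e-01  9.96667577e-01] [[-0.1 -1.3]
 [ 1.  -0.3]
 [-0.3  0.4]
 [-0.7  0.2]
 [-1.1 -0.4]
 [ 0.8 -0.7]
 [ 0.3  0.5]
 [-0.1  0.5]
 [-0.1 -0. ]]
cap top [[ 5.364e-01 -1.000e-04  1.800e-01]] [[339.8 253.1]] [[334.4 220.9]]
pivot [[0.5243 0.0642 0.13  ]] [[305.7 261.9]] [[319.7 266.3]]
grip [[ 0.4956 -0.0062  0.2476]] [[342.9 273.8]] [[358.6 202.5]]
```

```bash
cat >> h.py <<'E'
HP=np.array([0.5364,-0.0001,-0.3875])
def H2W(P):
    P=np.asarray(P,float); c,s=np.cos(HP[2]),np.sin(HP[2])
    return np.array([HP[0]+c*P[0]-s*P[1],HP[1]+s*P[0]+c*P[1],.08+P[2]])
def st():
    s=telemetry.read_state(); A=R.from_rotvec(s["tcp_rot"]).as_matrix()
    print("t",round(s["t"],2),"q",np.round(s["q"],3),"pos",np.round(s["ee_pos"],4),"xang",round(np.degrees(np.arctan2(A[1,0],A[0,0])),1),"zax",A[:,2].round(3),"F",np.round(s["wrist_force"],1),"M",np.round(s["moment"],2),"op",round(s["opening"],4))
    return s,A
def todo(target,xang):
    """total tool-frame shift (cm) after first turning to xang (deg world), tool down"""
    s,A=st(); cur=np.degrees(np.arctan2(A[1,0],A[0,0])); yaw=-(xang-cur)
    yaw=(yaw+90)%180-90
    a=np.radians(cur-yaw); X=np.array([np.cos(a),np.sin(a),0]); Y=np.array([np.sin(a),-np.cos(a),0])
    d=(np.asarray(target)-s["ee_pos"])*100
    print("yaw",round(yaw,1),"d tool(after turn)",np.round([d@X,d@Y,-d[2]],2))
E
python3 - <<'E'
from h import *
s,A=st(); print(A.round(3))
t=H2W([-.042,.0175,.25]); print(t); todo(t,np.degrees(HP[2]))
todo(t*[1,1,0]+[0,0,s["ee_pos"][2]],np.degrees(np.arctan2(A[1,0],A[0,0])))
for n in ("ramekin","chrome_hook","cabinet_latch"):
    d=nets.spot_in(n,"top")[0]; print(n,d,back("top",d["bbox"][:2],.1).round(3))
E
```

```text
t 0.6 q [-0.967  0.385  0.008 -0.    -1.194 -0.259] pos [ 0.2113 -0.5882  0.2396] xang 109.8 zax [ 0. -0. -1.] F [-0.1  0.2 -0.2] M [ 0.03 -0.02 -0.02] op 0.087
[[-0.338  0.941  0.   ]
 [ 0.941  0.338 -0.   ]
 [-0.     0.    -1.   ]]
[0.50412683 0.03197324 0.33      ]
t 0.6 q [-0.967  0.385  0.008 -0.    -1.194 -0.259] pos [ 0.2113 -0.5882  0.2396] xang 109.8 zax [ 0. -0. -1.] F [-0.1  0.2 -0.2] M [ 0.03 -0.02 -0.02] op 0.087
yaw -48.0 d tool(after turn) [-3.68 68.48 -9.04]
t 0.6 q [-0.967  0.385  0.008 -0.    -1.194 -0.259] pos [ 0.2113 -0.5882  0.2396] xang 109.8 zax [ 0. -0. -1.] F [-0.1  0.2 -0.2] M [ 0.03 -0.02 -0.02] op 0.087
yaw 0.0 d tool(after turn) [48.47 48.52 -0.  ]
ramekin {'bbox': [182.7, 311.5, 44.4, 39.6], 'p': 0.95} [0.43  0.302 0.1  ]
chrome_hook {'bbox': [509.1, 194.4, 44.3, 33.7], 'p': 0.95} [ 0.66  -0.325  0.1  ]
cabinet_latch {'bbox': [517.6, 288.6, 47.8, 21.0], 'p': 0.66} [ 0.479 -0.336  0.1  ]
```

Call:
drive_tool(targets=[0, 0, -1.3, -6.86, 0, 0, -1.3, -6.86, 0, 0, -1.3, -6.86, 0, 0, -1.3, -6.86, 0, 0, -1.3, -6.86, 0, 0, -1.3, -6.86, 0, 0, -1.3, -6.86], grip=-1)

```text
t: 1.33
ee_pos: [0.2112, -0.5881, 0.3312]
tcp_rot: [0.596, 3.084, -0.0]
wrist_force: [-1.0, -0.5, -0.9]
opening: 0.0483
```

Call:
drive_tool(targets=[-0.18, 3.2, 0, 0, -0.18, 3.2, 0, 0, -0.18, 3.2, 0, 0, -0.18, 3.2, 0, 0, -0.18, 3.2, 0, 0, -0.18, 3.2, 0, 0, -0.18, 3.2, 0, 0, -0.18, 3.2, 0, 0, -0.18, 3.2, 0, 0, -0.18, 3.2, 0, 0, -0.18, 3.2, 0, 0, -0.18, 3.2, 0, 0, -0.18, 3.2, 0, 0, -0.18, 3.2, 0, 0, -0.18, 3.2, 0, 0, -0.18, 3.2, 0, 0, -0.18, 3.2, 0, 0, -0.18, 3.2, 0, 0, -0.18, 3.2, 0, 0, 0, 3.2, 0, 0])

```text
t: 3.0
ee_pos: [0.4855, -0.0071, 0.3308]
tcp_rot: [0.605, 3.082, 0.0]
wrist_force: [0.1, 0.2, 0.0]
opening: 0.0006
```

```bash
python3 - <<'E'
from h import *
todo(H2W([-.042,.0175,.25]),np.degrees(HP[2]))
E
```

```text
t 3.0 q [ 0.321  0.087 -0.16   0.    -1.323 -0.708] pos [ 0.4855 -0.0071  0.3308] xang 157.8 zax [ 0.001  0.    -1.   ] F [0.1 0.2 0. ] M [-0.03  0.06 -0.06] op 0.0006
yaw -0.0 d tool(after turn) [-0.25  4.32  0.08]
```

Call:
drive_tool(targets=[-0.12, 2.2, 0, 0, -0.13, 2.1, 0, 0, 0, 0, 2, 0, 0, 0, 2, 0, 0, 0, 2, 0, 0, 0, 1.7, 0, 0, 0, 0, 0])

```text
t: 3.58
ee_pos: [0.5014, 0.0299, 0.25]
tcp_rot: [-0.605, -3.076, 0.004]
wrist_force: [-0.5, -0.8, -1.0]
opening: 0.0004
```

```bash
python3 - <<'E'
from h import *
im=capture("side"); cv2.imwrite("pics/side1.png",cv2.resize(im[140:300,230:443],(800,600))[:,:,::-1])
todo(H2W([-.042,.0175,.1735]),np.degrees(HP[2]))
E
```

```text
t 3.63 q [ 0.382  0.169 -0.26  -0.    -1.145 -0.77 ] pos [0.5027 0.0299 0.2522] xang 157.8 zax [-0.004 -0.001 -1.   ] F [-0.7 -0.   0.1] M [ 0.02  0.04 -0.05] op 0.0006
yaw -0.0 d tool(after turn) [-0.06  0.25 -0.13]
```

View pics/side1.png

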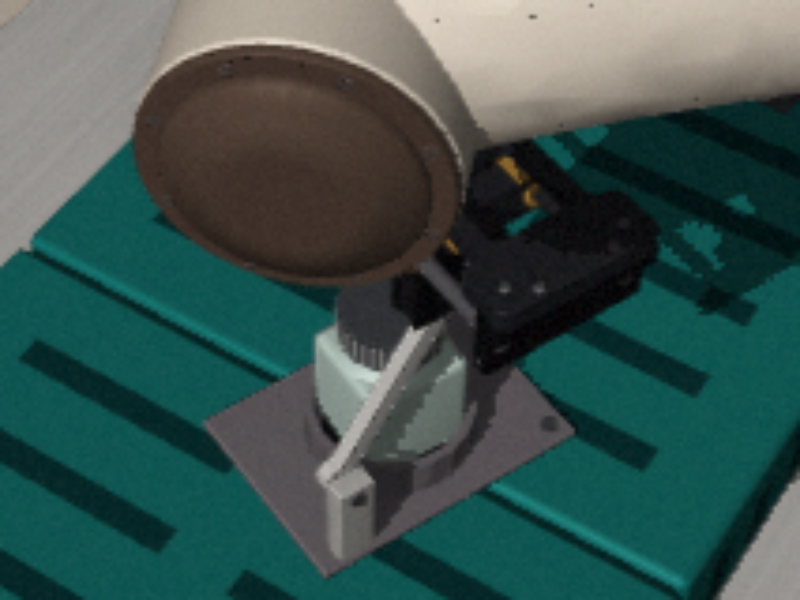

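Call:
drive_tool(targets=[0, -0.76, 0.5, 0, 0, -0.97, 0.6, 0, 0, -0.9, 0.7, 0, 0, -0.83, 0.8, 0, 0, -0.74, 0.88, 0, 0, -0.65, 0.95, 0, 0, -0.56, 1.0, 0, 0, -0.45, 1.05, 0, 0, -0.34, 1.1, 0, 0, -0.23, 1.1, 0, 0, -0.1, 0.5, 0, 0, 0, 0, 0])

```text
t: 4.63
ee_pos: [0.4775, -0.031, 0.1601]
tcp_rot: [-0.606, -3.079, 0.002]
wrist_force: [0.4, 0.2, 0.3]
opening: 0.0004
```

```bash
python3 - <<'E'
from h import *
for c in ("side","top"):
    im=capture(c); cv2.imwrite(f"pics/{c}2.png",cv2.resize(im[170:314,240:432],(768,576))[:,:,::-1])
todo(H2W([-.042,-.0505,.073]),np.degrees(HP[2]))
E
```

```text
t 4.73 q [ 0.276  0.217 -0.451  0.    -0.904 -0.664] pos [ 0.4787 -0.0305  0.1616] xang 157.8 zax [-0.001 -0.    -1.   ] F [0.2 0.5 0. ] M [0.01 0.07 0.02] op 0.0001
yaw -0.0 d tool(after turn) [ 0.01 -0.06  0.86]
```

View pics/side2.png

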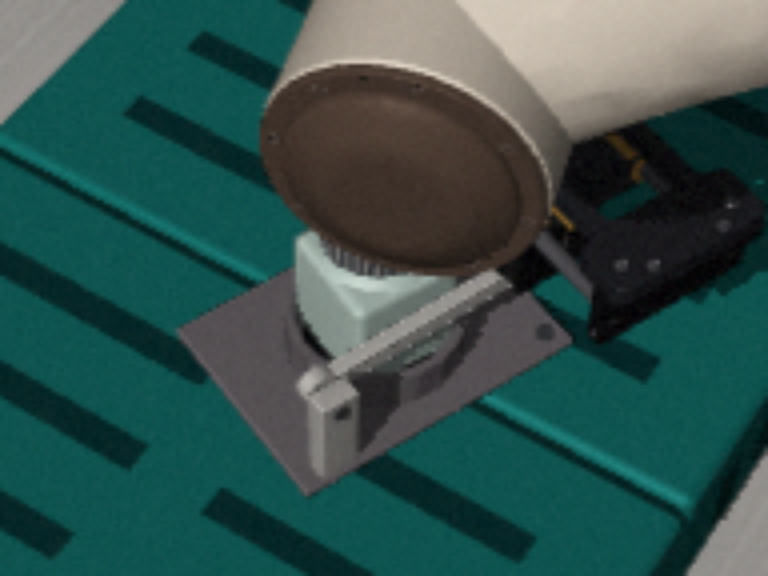

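View pics/top2.png

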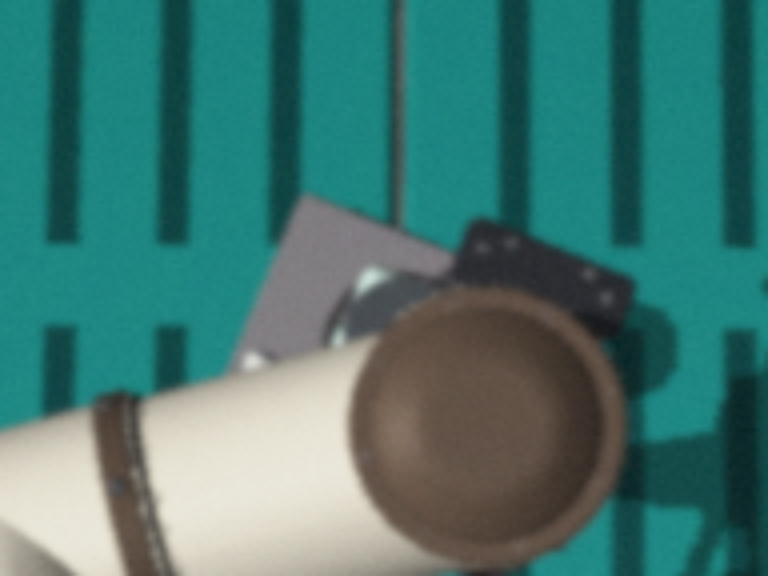

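The side view shows the lever bar almost down, running from the pivot at (320,385) to (500,285) in the crop, with the fingers on it. I'll press it the rest of the way slowly and watch the force.

Call:
drive_tool(targets=[0, 0, 0.3, 0, 0, 0, 0.3, 0, 0, 0, 0.2, 0, 0, 0, 0, 0, 0, 0, 0, 0])

```text
t: 5.15
ee_pos: [0.4788, -0.0302, 0.1537]
tcp_rot: [-0.605, -3.082, 0.0]
wrist_force: [-0.1, -0.4, 0.2]
opening: 0.0005
```

Call:
drive_tool(targets=[0, 0, 0.15, 0, 0, 0, 0, 0, 0, 0, 0, 0])

```text
t: 5.4
ee_pos: [0.479, -0.0302, 0.1532]
tcp_rot: [0.605, 3.082, -0.0]
wrist_force: [-1.9, 0.6, 5.7]
opening: 0.0001
```

Call:
drive_tool(targets=[0, 0, -0.5, 0, 0, 0, -2, 0, 0, 0, -3, 0, 0, 0, -3, 0, 0, 0, -1.5, 0, -1.4, 1.7, 0, 0, -1.4, 1.7, 0, 0, -1.4, 1.7, 0, 0, 0, 0, 0, 0, 0, 0, 0, 0], grip=1)

```text
t: 6.23
ee_pos: [0.5374, 0.0015, 0.2517]
tcp_rot: [-0.605, -3.082, 0.001]
wrist_force: [-0.5, -0.3, -0.6]
opening: 0.0592
```

```bash
python3 - <<'E'
from h import *
for c in ("side",):
    im=capture(c); cv2.imwrite(f"pics/{c}3.png",cv2.resize(im[150:310,230:443],(800,600),interpolation=cv2.INTER_CUBIC)[:,:,::-1])
todo(H2W([0,0,.092]),np.degrees(HP[2]))
print(proj("side",H2W([-.0355,-.085,.05])),proj("side",H2W([-.0355,.055,.05])))
E
```

```text
t 6.28 q [ 0.304  0.226 -0.188 -0.    -1.158 -0.692] pos [0.5367 0.0011 0.2518] xang 157.8 zax [-0.001 -0.    -1.   ] F [ 0.3  0.4 -0.1] M [ 0.05  0.09 -0.01] op 0.0631
yaw -0.0 d tool(after turn) [-0.01 -0.13  7.98]
[[383.61698493 230.56776683]] [[319.71810354 266.35470065]]
```

View pics/side3.png

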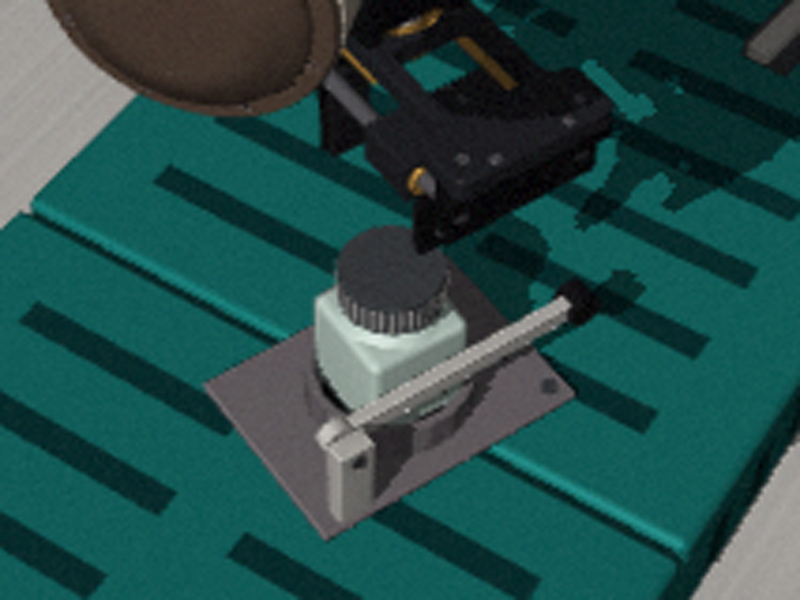

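Call:
drive_tool(targets=[0, -0.1, 0, 0, 0, 0, 0, 0, 0, 0, 0, 0, 0, 0, 0, 0, 0, 0, 0, 0, 0, 0, 2, 0, 0, 0, 2, 0, 0, 0, 2, 0, 0, 0, 1, 0, 0, 0, 0.6, 0, 0, 0, 0.4, 0, 0, 0, 0, 0, 0, 0, 0, 0], grip=1)

```text
t: 7.37
ee_pos: [0.5373, 0.0002, 0.1731]
tcp_rot: [0.605, 3.081, 0.001]
wrist_force: [0.4, -0.4, 0.4]
opening: 0.0872
```

```bash
python3 - <<'E'
from h import *
todo(H2W([0,0,.092]),np.degrees(HP[2]))
im=capture("side"); cv2.imwrite(f"pics/side4.png",cv2.resize(im[150:310,230:443],(800,600),interpolation=cv2.INTER_CUBIC)[:,:,::-1])
E
```

```text
t 7.37 q [ 0.303  0.296 -0.305  0.    -0.968 -0.69 ] pos [5.373e-01 2.000e-04 1.731e-01] xang 157.8 zax [ 0.002  0.    -1.   ] F [ 0.4 -0.4  0.4] M [0.   0.03 0.08] op 0.0872
yaw -0.0 d tool(after turn) [ 0.07 -0.07  0.11]
```

View pics/side4.png

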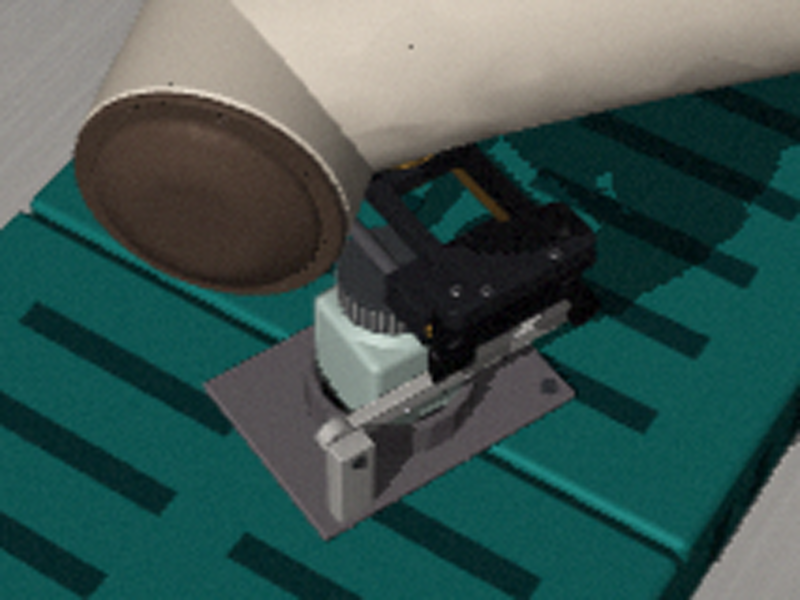

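Call:
drive_tool(targets=[0, 0, 0, 0, 0, 0, 0, 0, 0, 0, 0, 0, 0, 0, 0, 0, 0, 0, 0, 0, 0, 0, 0, 0, 0, 0, 0, 0, 0, 0, 0, 0, 0, 0, 0, 0, 0, 0, 0, 0], grip=-1, grip_force=35)

```text
t: 8.25
ee_pos: [0.5372, 0.0001, 0.1725]
tcp_rot: [0.605, 3.082, 0.0]
wrist_force: [1.6, -1.1, 0.4]
opening: 0.0503
```

```bash
python3 - <<'E'
from h import *
st()
E
```

```text
t 8.25 q [ 0.302  0.296 -0.306  0.    -0.967 -0.69 ] pos [5.372e-01 1.000e-04 1.725e-01] xang 157.8 zax [ 0.001 -0.    -1.   ] F [ 1.6 -1.1  0.4] M [-0.24 -0.55 -0.01] op 0.0503
```

Call:
drive_tool(targets=[0, 0, 0, -4, 0, 0, 0, -4, 0, 0, 0, -4, 0, 0, 0, -4, 0, 0, 0, 0])

```text
t: 8.67
ee_pos: [0.537, 0.0002, 0.1725]
tcp_rot: [0.169, 3.136, 0.0]
wrist_force: [1.5, -1.6, 0.2]
opening: 0.0506
```

```bash
python3 - <<'E'
from h import *
st()
E
```

```text
t 8.67 q [ 0.303  0.296 -0.306  0.    -0.968 -0.41 ] pos [5.370e-01 2.000e-04 1.725e-01] xang 173.8 zax [ 0.001  0.    -1.   ] F [ 1.5 -1.6  0.2] M [-0.21 -0.31 -0.04] op 0.0506
```

Call:
drive_tool(targets=[0, 0, -0.01, -4, 0, 0, -0.02, -4, 0, 0, -0.02, -4, 0, 0, -0.02, -4, 0, 0, 0, 0])

```text
t: 9.08
ee_pos: [0.5374, 0.0003, 0.173]
tcp_rot: [-0.267, 3.129, 0.0]
wrist_force: [3.1, -0.6, -1.2]
opening: 0.0501
```

```bash
python3 - <<'E'
from h import *
st()
im=capture("side"); cv2.imwrite(f"pics/side5.png",cv2.resize(im[150:310,230:443],(800,600),interpolation=cv2.INTER_CUBIC)[:,:,::-1])
E
```

```text
t 9.08 q [ 0.303  0.296 -0.305  0.    -0.968 -0.133] pos [5.374e-01 3.000e-04 1.730e-01] xang -170.3 zax [ 0.002  0.    -1.   ] F [ 3.1 -0.6 -1.2] M [-0.2  -0.92 -0.05] op 0.0501
```

View pics/side5.png

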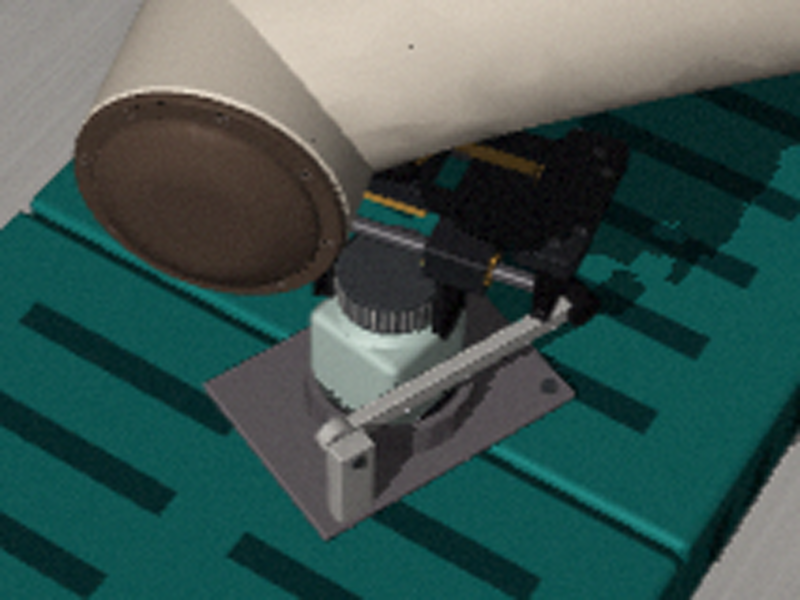

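Call:
drive_tool(targets=[0, 0, -0.02, -4, 0, 0, -0.02, -4, 0, 0, -0.02, -4, 0, 0, -0.02, -4, 0, 0, -0.02, -4, 0, 0, 0, 0])

```text
t: 9.63
ee_pos: [0.537, 0.0003, 0.1737]
tcp_rot: [-0.805, 3.036, 0.0]
wrist_force: [3.3, -0.2, -2.3]
opening: 0.0503
```

```bash
python3 - <<'E'
from h import *
st()
im=capture("side"); cv2.imwrite(f"pics/side6.png",cv2.resize(im[150:310,230:443],(800,600),interpolation=cv2.INTER_CUBIC)[:,:,::-1])
E
```

```text
t 9.63 q [ 0.303  0.295 -0.304 -0.    -0.971  0.216] pos [5.370e-01 3.000e-04 1.737e-01] xang -150.3 zax [ 0.001  0.    -1.   ] F [ 3.3 -0.2 -2.3] M [-0.25 -0.94 -0.05] op 0.0503
```

View pics/side6.png

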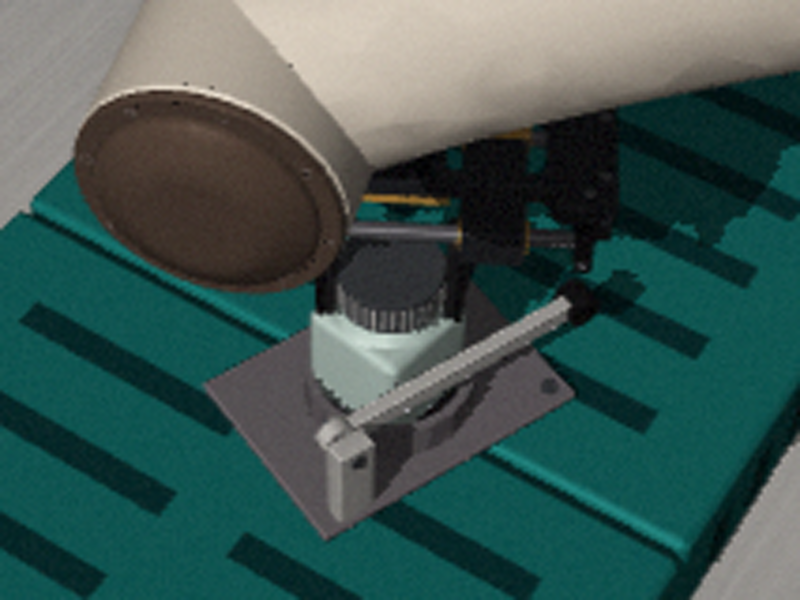

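Call:
drive_tool(targets=[0, 0, -0.02, -4, 0, 0, -0.02, -4, 0, 0, -0.02, -4, 0, 0, 0, 0])

```text
t: 10.02
ee_pos: [0.5366, 0.0001, 0.1743]
tcp_rot: [1.117, -2.936, 0.0]
wrist_force: [3.5, -0.2, -2.4]
opening: 0.0502
```

```bash
python3 - <<'E'
from h import *
st()
E
```

```text
t 10.02 q [ 0.303  0.294 -0.304  0.    -0.973  0.425] pos [5.366e-01 1.000e-04 1.743e-01] xang -138.3 zax [-0. -0. -1.] F [ 3.5 -0.2 -2.4] M [-0.31 -0.75 -0.  ] op 0.0502
```

Call:
drive_tool(targets=[0, 0, -0.02, -4, 0, 0, 0, 0])

```text
t: 10.18
ee_pos: [0.5368, 0.0002, 0.1751]
tcp_rot: [-1.219, 2.895, -0.0]
wrist_force: [2.3, 1.2, 0.4]
opening: 0.0507
```

```bash
python3 - <<'E'
from h import *
st()
E
```

```text
t 10.18 q [ 0.303  0.293 -0.303  0.    -0.974  0.494] pos [5.368e-01 2.000e-04 1.751e-01] xang -134.3 zax [ 0.  0. -1.] F [2.3 1.2 0.4] M [ 0.11 -0.47  0.  ] op 0.0507
```

Call:
drive_tool(targets=[0, 0, -0.02, -4, 0, 0, 0, 0])

```text
t: 10.35
ee_pos: [0.5366, 0.0002, 0.1752]
tcp_rot: [-1.318, 2.851, 0.0]
wrist_force: [2.6, -0.0, -0.2]
opening: 0.0501
```

```bash
python3 - <<'E'
from h import *
st()
im=capture("side"); cv2.imwrite(f"pics/side7.png",cv2.resize(im[150:310,230:443],(800,600),interpolation=cv2.INTER_CUBIC)[:,:,::-1])
E
```

```text
t 10.35 q [ 0.303  0.293 -0.303 -0.    -0.975  0.563] pos [5.366e-01 2.000e-04 1.752e-01] xang -130.4 zax [ 0.  0. -1.] F [ 2.6 -0.  -0.2] M [-0.05 -0.56 -0.01] op 0.0501
```

View pics/side7.png

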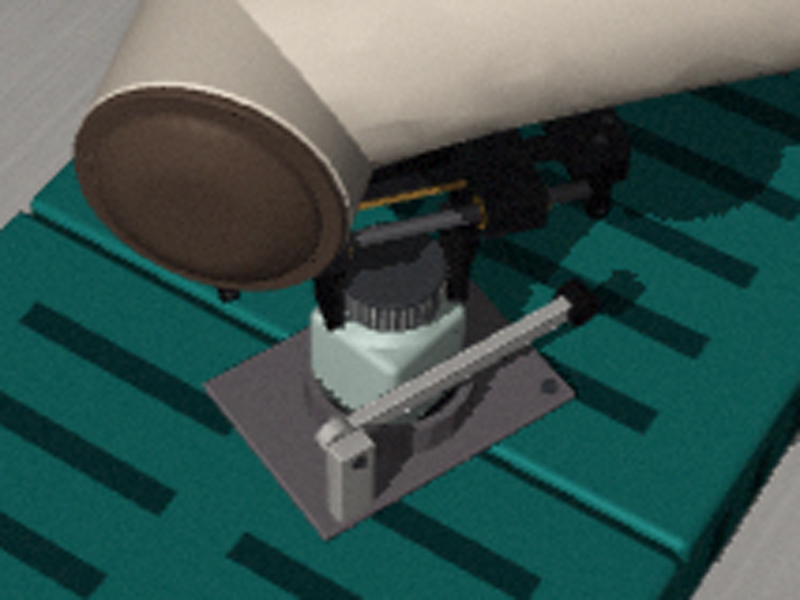

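Call:
drive_tool(targets=[0, 0, -0.1, 0, 0, 0, -0.1, 0, 0, 0, 0, 0, 0, 0, 0, 0])

```text
t: 10.73
ee_pos: [0.5363, 0.0001, 0.1768]
tcp_rot: [1.32, -2.85, -0.001]
wrist_force: [1.5, 0.4, -1.9]
opening: 0.0503
```

```bash
python3 - <<'E'
from h import *
st()
E
```

```text
t 10.73 q [ 0.303  0.291 -0.301 -0.    -0.98   0.565] pos [5.363e-01 1.000e-04 1.768e-01] xang -130.3 zax [-0.001  0.    -1.   ] F [ 1.5  0.4 -1.9] M [-0.07 -0.23 -0.03] op 0.0503
```

Call:
drive_tool(targets=[0, 0, -0.1, 0, 0, 0, -0.1, 0, 0, 0, 0, 0, 0, 0, 0, 0])

```text
t: 11.07
ee_pos: [0.5366, 0.0002, 0.179]
tcp_rot: [1.322, -2.85, -0.0]
wrist_force: [0.7, 1.5, -0.6]
opening: 0.0505
```

```bash
python3 - <<'E'
from h import *
st()
im=capture("side"); cv2.imwrite(f"pics/side8.png",cv2.resize(im[150:310,230:443],(800,600),interpolation=cv2.INTER_CUBIC)[:,:,::-1])
E
```

```text
t 11.07 q [ 0.303  0.289 -0.298 -0.    -0.984  0.566] pos [5.366e-01 2.000e-04 1.790e-01] xang -130.2 zax [-0.  0. -1.] F [ 0.7  1.5 -0.6] M [ 0.07 -0.14 -0.01] op 0.0505
```

View pics/side8.png

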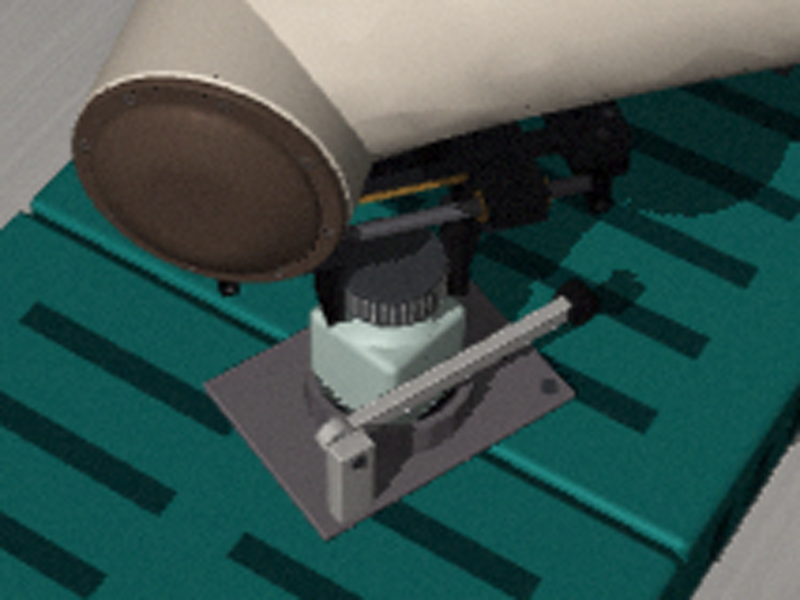

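Call:
drive_tool(targets=[0, 0, -0.2, 0, 0, 0, -0.2, 0, 0, 0, -0.2, 0, 0, 0, -0.2, 0, 0, 0, -0.3, 0, 0, 0, -0.3, 0, 0, 0, -0.3, 0, 0, 0, -0.3, 0, 0, 0, -0.3, 0, 0, 0, -0.3, 0, 0, 0, -0.2, 0, 0, 0, 0, 0, 0, 0, 0, 0, 0, 0, 0, 0])

```text
t: 12.28
ee_pos: [0.5365, 0.0001, 0.2068]
tcp_rot: [1.322, -2.85, -0.0]
wrist_force: [-0.4, 0.1, -0.3]
opening: 0.0501
```

```bash
python3 - <<'E'
from h import *
for c in ("side","top"):
    im=capture(c); cv2.imwrite(f"pics/{c}9.png",cv2.resize(im[150:310,230:443],(800,600),interpolation=cv2.INTER_CUBIC)[:,:,::-1])
st()
E
```

```text
t 12.38 q [ 0.303  0.262 -0.259 -0.    -1.05   0.566] pos [5.365e-01 1.000e-04 2.067e-01] xang -130.2 zax [-0.001 -0.    -1.   ] F [ 0.8 -0.4 -0.4] M [-0.04  0.14 -0.02] op 0.0507
```

View pics/side9.png

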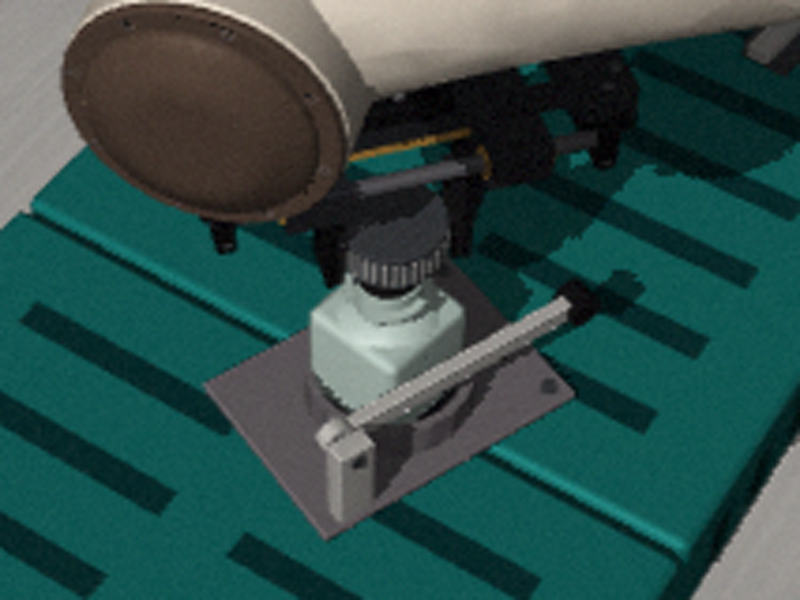

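View pics/top9.png

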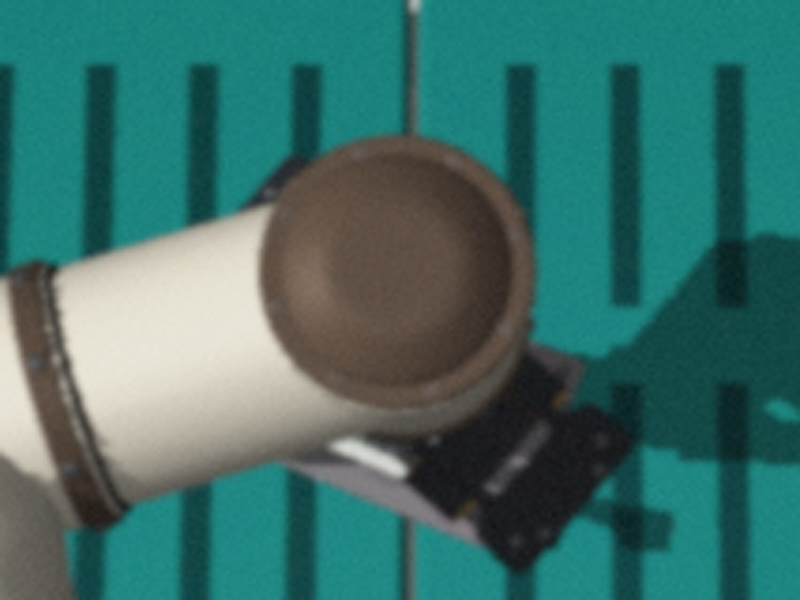

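```bash
python3 - <<'E'
from h import *
for z in (.100,.134,.114): print(z,((proj("side",H2W([0,0,z]))[0]-[230,150])*3.756).round(0))
print("mouth",((proj("side",H2W([0,0,.094]))[0]-[230,150])*3.756).round(0))
for n in ("cap_center",):
    for d in nets.spot_in(n,"side"): print(d)
E
```

```text
0.1 [392. 266.]
0.134 [394. 218.]
0.114 [393. 247.]
mouth [392. 275.]
{'bbox': [336.1, 213.1, 31.6, 29.0], 'p': 0.88}
{'bbox': [371.9, 443.9, 33.2, 33.2], 'p': 0.84}
{'bbox': [195.2, 233.4, 25.7, 21.4], 'p': 0.83}
{'bbox': [439.8, 161.9, 25.4, 17.5], 'p': 0.17}
```

```bash
python3 - <<'E'
from h import *
print(ticket.sign_off()); st()
E
```

```text
the job is handed in; nothing more can be done
None
the job is handed in; nothing more can be done
```

The job is handed in at about 12.4 s. It reported no verdict, but my last checks before handing in all looked good.

**What I did:** I pushed the lever down to its stop with closed fingers. I then gripped the dark grey cap on the jar at 35 N, leaving the pink and turquoise look-alikes alone. I turned it about 72° counterclockwise, easing the tool up as it turned, and lifted it straight up.

**Last checks:**
- **Lever:** level. It pushed back with 5.7 N at the stop, and its grip appeared within about 1 pixel of the expected spot. It looked unmoved in the final picture.
- **Jar:** upright in its nest. It turned roughly 10° against the bar.
- **Cap:** gripped level, with the fingers at 50 mm. The tool rose 34 mm in all; from that and the side picture, the lower edge is about 18–20 mm over the mouth and within about 3 mm of its axis. The vertical force was about -0.4 N, which is the cap's weight alone.

**Less certain:**
- **Release angle:** I inferred the release from a force change at about 66° and from the cap lifting freely. I did not measure the cap's angle to the jar, which I estimate at 75–90°.
- **Lift test:** the first one read -1.9 N, which left open whether the threads had let go, so I lifted 2 mm more, which read -0.6 N.
- **Bystanders:** I planned the path clear of the other things but did not measure their positions again at the end.

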